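# Lock the grater's suction foot and set the tub under its drum

## Task

Get the hand-cranked drum grater ready for shredding: with the fingertips, push the lever on its suction foot over past upright until it snaps to the other side, which locks the foot, and slide the round white tub along the counter until it stands under the open end of the drum, about centred below it. Just push: nothing may be lifted or tipped, the grater is to stay where it stands, and the jars and the bottle are to be left alone.

Things in the scene. Friction and masses are not known exactly. Their poses are not given: they have to be found in the camera images.
- grater: Hand-cranked drum grater, white plastic, 320 mm tall, 1.8 kg, loose on a round foot 120 mm across (only friction holds it: over 6 N sideways at the lever may turn it). Origin: centre of the foot's underside, z up. Its -y: where the drum's open end points; +y: crank side; -x: side of the foot with the lever. Foot: dome 60 mm high. Neck 40 x 52 mm. Above 138 mm lies a housing tube 80 mm across, chute on top.
- lever (a joint): Angle of the suction foot's lever, rad. 0: released, leaning 34 degrees (0.6 rad) from upright to the grater's -y (drum mouth) side. 0.6: upright, dead centre. 1.2: locked, leaning 34 degrees to +y (crank side). An over-centre spring drives it from upright to the nearer end: past 0.6 it snaps over by itself. About 2 N square to the lever at the paddle moves it off its stop.
- pivot (a point): Hinge of the lever: 90 mm to the grater's -x from the middle of its foot, 34 mm up. The hinge line is level, along the grater's x axis, so the lever swings in an upright plane along the grater's y. Hub and boss there are up to 15 mm in radius (top 49 mm above the counter).
- paddle (a point): Centre of the lever's grey finger paddle: 36 mm wide along the grater's x, 36 mm along the lever, 10 mm thick; 62 mm from the hinge line, 106 mm to the grater's -x from its middle, free space above. About 85 mm above the counter at either end, 96 mm when upright; the lever's far end is 80 mm from the hinge line. It moves with the lever.
- mouth (a point): Point just outside the drum's open end, level with its underside, where the shreds fall: 140 mm to the grater's -y from the middle of its foot, 145 mm above the counter. The steel drum lies along the grater's y, 66 mm across, axis 178 mm up, mouth at y = -135 mm. The crank arm at the other end (y = 79 mm) points up and to +x.
- tub: Round white plastic tub, open at the top, straight sides, 130 mm across, 60 mm tall, walls 3 mm, about 0.18 kg, loose. Origin: centre of its underside; z up. Centred below the mouth it clears the grater's foot by 15 mm.
- toothpicks: Bystander: small clear jar of toothpicks with a white lid, 44 mm across, 62 mm tall, loose. Origin: centre of its underside.
- sauce: Bystander: amber sauce bottle, 60 mm across, 170 mm tall, loose. Origin: centre of its underside.
- spice: Bystander: spice jar with a steel cap, 48 mm across, 85 mm tall, loose. Origin: centre of its underside.
Things that resemble listed ones, but are neither listed nor needed, are in the scene too. Of the things that look like the tub, take the one that is farthest to the robot's left at the start.

How it is judged (in metres and radians):
At the end, for the whole second after the job is handed in: The lever rests at its locked end (joint above 1.05 of 1.2 rad). The tub stands still and upright on the counter, its centre within 40 mm, seen from above, of where the shreds fall from the drum. The grater stands upright, its foot within 25 mm and its drum mouth within 40 mm of where they were (value of joint lever above 1.05 rad and horizontal distance between tub and mouth below 0.04 m and height (world z) of tub below 0.008 m and angle between tub's own z axis and vertical below 0.1 rad and linear speed of each of tub, grater below 0.02 m/s and distance of grater from where it was at the start of the episode below 0.025 m and distance of mouth from where it was at the start of the episode below 0.04 m and angle between grater's own z axis and vertical below 0.05 rad); the robot touches nothing.
It fails at once if the tub is lifted or tipped (height (world z) of tub above 0.01 m or angle between tub's own z axis and vertical above 0.3 rad).
It fails at once if the grater is lifted, tipped or shoved away (height (world z) of grater above 0.01 m or angle between grater's own z axis and vertical above 0.2 rad or distance of grater from where it was at the start of the episode above 0.04 m or distance of mouth from where it was at the start of the episode above 0.06 m).
It fails at once if a jar or the bottle is disturbed (distance of any of toothpicks, sauce, spice from where it was at the start of the episode above 0.02 m).
It also fails if it takes over 59 s, if anything falls off the work surface, if the arm or the gripper's body presses on something with over 40 N, if the wrist force passes 120 N, or if a joint passes its speed limit or range.

## Robot

A 6-joint arm with a two-finger parallel gripper is mounted at the origin on the work surface. World frame = base frame: x ahead of the robot, y to its left, z up, the work surface at z = 0. Lengths are in m, angles in degrees, forces in N, time in s.
With the tool pointing down it reaches from about 0.4 to 0.825 m from the base axis. Payload 7 kg.
Tool frame: the origin (TCP) lies midway between the tips of the shut fingers; the grasp point (between the pads) lies 19 mm behind it; z points along the fingers, y is the line along which they close (so a half turn about z gives the same grasp; the last joint's range is limited). The gripper opens to 88 mm and grips with 3 to 60 N. Pads are 19 mm wide; open, the fingers measure 130 mm over their backs; the gripper's body (78 mm by 193 mm) begins 47 mm behind the grasp point.
Start: joints at [-48.638, 20.546, 0.682, 0, -70.136, -16.507], TCP at [0.284, -0.612, 0.227] pointing down, gripper open.
Joint ranges: [-176.03, 176.03], [-82.01, 121.73], [-58.28, 71.71], [-173.87, 95.51], [-174.79, -0.11], [-173.66, 173.66]. Speed limits (degrees/s): [136.94, 136.94, 172.46, 180, 180, 180].

## Interface

Orientations are given as a 3x3 rotation matrix whose columns are the frame's x, y, z axes.
In Python, from rig import robot gives the robot as it stands. Calls block until the motion is done:
- robot.goto(position, orientation): joint-space move of the TCP to a pose.
- robot.servo_line(position, ori=None, speed=0.15): straight line of the TCP; ori=None keeps the orientation; speed is the mean speed in m/s.
- robot.movej(angles): joint-space move.
- robot.move_gripper(opening): opening from 0.0 (shut) to 1.0 (fully open); the grip force is fixed at half the most; returns when the fingers have stopped.
- robot.dwell(seconds).
- robot.ik(position, orientation): joint angles nearest the present ones, or None.
- robot.grab_frame(name): name is "scene" or "top"; returns (picture, depth): 420x560x3 uint8, red, green, blue; 420x560 float32, m along the optical axis (not along the pixel's ray), 0 where there is no reading.
- robot.camera_info(name): a dict with "vfov" (degrees; the focal length in pixels is half the picture's height over the tangent of half this angle, whatever the lens; pixels are square), "cx", "cy" (the principal point, pixels), "view" (4x4, takes a point from world to camera coordinates). Camera axes: x right, y down, z forward; pixel columns grow to the right and rows downward; lengths in m; the calibration is good to about 2 mm. A picture is of the moment at which its call begins. camera_info takes no time and is no camera call.
A pose or a line that the arm cannot do raises robot.Unreachable and nothing moves.
- robot.job_done(): hands the job in; it is judged then, once.
Readings, each from a call of its own:
- robot.read_t(): time.
- robot.read_qpos(): joint angles.
- robot.read_qvel(): joint speeds.
- robot.read_effort(): joint torques, N m.
- robot.read_position(): TCP position.
- robot.read_tcp_rot(): TCP orientation.
- robot.read_force(): force on the tool from outside, world axes, zero at the start.
- robot.read_ft_torque(): the same for the moment, N m.
- robot.read_grip_width(): opening from 0.0 (shut) to 1.0 (fully open).
- robot.read_finger_force(): force on a finger pad.
Only numpy, scipy, OpenCV 4.12 (cv2) and the standard library are available. Lean on these libraries where they do the work, as an engineer would, in place of code of your own. Each camera call takes 0.05 s, during which the arm holds its last target. There are 200 camera calls.

## Working session

There is one attempt and no reset: what is moved stays moved. The work goes in short steps, each a Python script; the robot and the scene stay as the last script left them, time stands still between calls to the robot, and variables do not carry over. Pictures are saved under pics/ and viewed, at most 10 in all, crops included, and the job is handed in when it is done.

```bash
mkdir -p pics; ls; cat > h.py <<'E'
import numpy as np, cv2
from rig import robot
def cam(n):
    c=robot.camera_info(n); f=210/np.tan(np.radians(c["vfov"]/2)); return f,c["cx"],c["cy"],np.array(c["view"])
def ray(n,u,v,z):
    f,cx,cy,V=cam(n); R=V[:3,:3]; t=V[:3,3]; o=-R.T@t; d=R.T@np.array([(u-cx)/f,(v-cy)/f,1]); return o+d*(z-o[2])/d[2]
def cloud(n,dep):
    f,cx,cy,V=cam(n); v,u=np.mgrid[:420,:560]; P=np.stack([(u-cx)/f*dep,(v-cy)/f*dep,dep],-1)
    return (P-V[:3,3])@V[:3,:3]
def proj(n,p):
    f,cx,cy,V=cam(n); q=V[:3,:3]@np.array(p)+V[:3,3]; return q[0]/q[2]*f+cx,q[1]/q[2]*f+cy
E
python3 - <<'E'
from h import *
for n in("scene","top"):
    im,d=robot.grab_frame(n); np.savez(f"/tmp/{n}0.npz",im=im,d=d)
    cv2.imwrite(f"pics/{n}0.png",cv2.cvtColor(im,cv2.COLOR_RGB2BGR))
    f,cx,cy,V=cam(n); print(n,f,cx,cy,-V[:3,:3].T@V[:3,3],V[2,:3],(d==0).mean())
print(robot.camera_info("top").keys(), robot.read_t(),robot.read_tcp_rot())
E
```

```text
pics
scene 391.304397341155 280.6236828956825 216.88278122098146 [1.07278948 0.35241652 0.82150632] [-0.56296945 -0.37169453 -0.73817923] 0.003937074829931973
top 439.6352151236369 274.7345292313037 206.78651261410388 [ 4.60394731e-01 -9.96071685e-04  1.16656166e+00] [ 0.06064462  0.02466575 -0.99785461] 0.003971088435374149
dict_keys(['vfov', 'cx', 'cy', 'view']) 0.1 [[-9.07415655e-01 -4.20233640e-01 -7.18754230e-04]
 [-4.20234231e-01  9.07414849e-01  1.21771083e-03]
 [ 1.40485206e-04  1.40701500e-03 -9.99999000e-01]]
```

View pics/scene0.png

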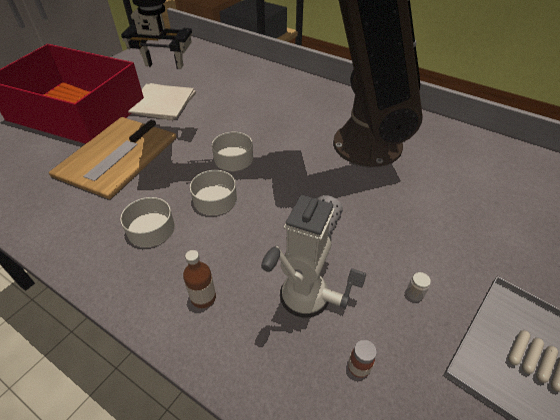

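View pics/top0.png

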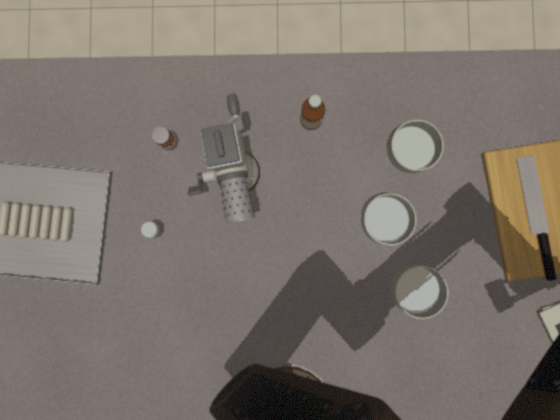

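The top view shows three tub look-alikes at (415,147), (390,218) and (420,291). (390,218) is farthest to the robot's left (+y is image left). The grater's drum mouth is at about (238,218) pointing at the robot, and the lever is at about (197,187). The jars are at (165,139) and (150,230), the bottle at (313,110).

```bash
python3 - <<'E'
from h import *
C={};I={}
for n in("scene","top"):
    z=np.load(f"/tmp/{n}0.npz"); C[n]=cloud(n,z["d"]); C[n][z["d"]==0]=9; I[n]=z["im"]
T=C["top"]
print("table z",[np.median(T[300:330,150:200,2]),np.median(C["scene"][240:260,370:390,2])])
for n in C:
    h=((C[n][...,2]>.05)&(C[n][...,2]<.068)).astype(np.uint8)
    k,l,s,c=cv2.connectedComponentsWithStats(h)
    for i in range(1,k):
        if s[i,4]>25:
            p=C[n][l==i]; (x,y),r=cv2.minEnclosingCircle(p[:,:2].astype(np.float32)); print(n,"z~6cm",c[i].round(),s[i,4],round(x,3),round(y,3),round(r,3))
# objects near grater
for nm,(u,v,w) in dict(spice=(165,139,16),tooth=(150,230,12),sauce=(313,110,18)).items():
    p=T[v-w:v+w,u-w:u+w].reshape(-1,3); p=p[p[:,2]>.02]; zt=np.percentile(p[:,2],97); q=p[p[:,2]>zt-.008]; print(nm,zt,np.median(q,0), q[:,:2].min(0),q[:,:2].max(0))
A=np.vstack([C[n].reshape(-1,3) for n in C])
x0=ray("top",238,175,.1); A=A[np.hypot(*(A[:,:2]-x0[:2]).T)<.25]
# drum axis: points of drum top by slices
D=T[170:225,205:270].reshape(-1,3); D=D[(D[:,2]>.18)&(D[:,2]<.225)]
for a in np.arange(.3,.8,.02):
    s=D[(D[:,0]>a)&(D[:,0]<a+.02)]
    if len(s)>10: print("slice",round(a,2),len(s),(s[:,1].min()+s[:,1].max())/2,np.ptp(s[:,1]),s[:,2].max())
F=A[(A[:,2]>.004)&(A[:,2]<.02)]; print("foot low",len(F),F.min(0),F.max(0))
np.save("/tmp/A.npy",A)
for n,(r,c) in dict(top=(slice(165,245),slice(180,270)),scene=(slice(240,330),slice(250,380))).items():
    cv2.imwrite(f"pics/c_{n}.png",cv2.resize(cv2.cvtColor(I[n][r,c],cv2.COLOR_RGB2BGR),None,fx=5,fy=5,interpolation=cv2.INTER_CUBIC))
a=cv2.imread("pics/c_top.png");b=cv2.imread("pics/c_scene.png")
a=cv2.resize(a,(300,267));b=cv2.resize(b,(490,340));o=np.zeros((340,790,3),np.uint8);o[:267,:300]=a;o[:,300:]=b;cv2.imwrite("pics/crop.png",o)
E
```

```text
table z [np.float64(0.00013730162327234665), np.float64(0.0013148468411464938)]
scene z~6cm [260.   6.] 30 -0.691 -0.948 0.022
scene z~6cm [264.  44.] 727 -0.331 -0.742 0.509
scene z~6cm [87. 34.] 259 0.037 -1.399 0.157
scene z~6cm [61. 77.] 372 0.377 -1.089 0.149
scene z~6cm [73. 94.] 193 0.398 -1.043 0.08
scene z~6cm [ 77. 115.] 641 0.42 -0.993 0.243
scene z~6cm [490. 112.] 721 -0.325 0.286 0.24
scene z~6cm [361. 139.] 213 0.027 -0.015 0.082
scene z~6cm [232. 145.] 292 0.315 -0.335 0.067
scene z~6cm [212. 186.] 359 0.497 -0.262 0.066
scene z~6cm [145. 215.] 427 0.684 -0.335 0.067
scene z~6cm [420. 281.] 280 0.477 0.346 0.022
scene z~6cm [309. 289.] 324 0.629 0.13 0.042
scene z~6cm [202. 293.] 117 0.77 -0.066 0.03
scene z~6cm [346. 293.] 55 0.601 0.215 0.012
scene z~6cm [360. 362.] 151 0.713 0.312 0.023
top z~6cm [310. 123.] 45 0.753 -0.069 0.027
top z~6cm [418. 144.] 321 0.682 -0.333 0.066
top z~6cm [167. 140.] 75 0.709 0.31 0.023
top z~6cm [249. 170.] 58 0.623 0.097 0.026
top z~6cm [392. 218.] 284 0.495 -0.261 0.065
top z~6cm [149. 229.] 228 0.474 0.346 0.022
top z~6cm [423. 292.]
[... 222 characters left out ...]
  ]
sauce 0.17260978709056216 [ 0.76577825 -0.06851014  0.17035976] [ 0.75232717 -0.08230945] [9. 9.]
slice 0.48 95 0.10343215403078937 0.06348766026383507 0.213410680877412
slice 0.5 265 0.10559101466647018 0.06777832085510058 0.2140633459054838
slice 0.52 249 0.1086960111998132 0.06509239766725083 0.21414598464961024
slice 0.54 247 0.11157775969948809 0.06582520148160417 0.213038926406585
slice 0.56 244 0.11842779611886001 0.06666025150099374 0.2112115969502445
slice 0.58 311 0.1233700848407022 0.0764695086447663 0.22484925942354694
slice 0.6 16 0.12320504848395868 0.07574217692473764 0.21065324402221866
foot low 3024 [ 0.35468183 -0.13298346  0.00400011] [0.85311937 0.36374435 0.01998434]
```

View pics/crop.png

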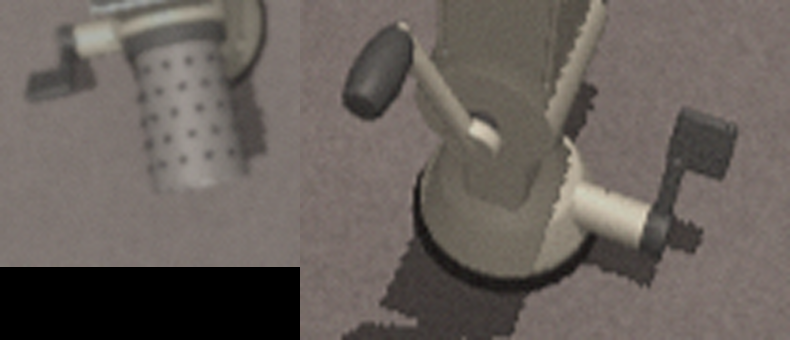

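```bash
python3 - <<'E'
from h import *
from scipy.optimize import least_squares
A=np.load("/tmp/A.npy")
D=A[(A[:,2]>.17)&(A[:,2]<.216)&(A[:,0]>.482)&(A[:,0]<.575)&(abs(A[:,1]-.11)<.06)]
def res(p):
    a=p[0]; n=np.array([-np.sin(a),np.cos(a)]); s=D[:,:2]@n-p[1]
    return np.hypot(s,D[:,2]-.178)-.033
r=least_squares(res,[.17,.02],loss="soft_l1",f_scale=.002).x; a=r[0]
y=np.array([np.cos(a),np.sin(a)]); x=np.array([y[1],-y[0]])
print("yaw y-axis",np.degrees(a),"n off",r[1],"rms",np.std(res(r)),len(D))
s=D[:,:2]@y; print("mouth end s",np.percentile((A[(A[:,2]>.18)&(A[:,2]<.215)&(abs(A[:,:2]@-x-r[1])<.03)][:,:2]@y),[0,.5,1,2]))
off=A[:,:2]@-x-r[1]; sy=A[:,:2]@y
F=A[(A[:,2]>.003)&(A[:,2]<.014)&(np.hypot(off,sy-.64)<.085)]
c=least_squares(lambda p:np.hypot(*(F[:,:2]-p).T)-.059,[.63,.13],loss="soft_l1",f_scale=.003).x
print("foot",c,"off",c@-x-r[1],"s",c@y,len(F))
c2=y*(c@y)-x*r[1]
m=(abs((A[:,:2]-c2)@-x-.106)<.03)&(abs((A[:,:2]-c2)@y+.035)<.04)&(A[:,2]>.065)
P=A[m]; L=np.c_[(P[:,:2]-c2)@x,(P[:,:2]-c2)@y,P[:,2]]
print("paddle local",len(P),L.mean(0),L.min(0),L.max(0))
print("mouth",c2-.14*y,"paddle",c2-.106*x-.035*y,"pivot",c2-.09*x,"x",x,"y",y)
E
```

```text
yaw y-axis 9.322297831015673 n off 0.02056216559774282 rms 0.0018599890539401493 1388
mouth end s [0.50222564 0.50334459 0.50381074 0.50489393]
foot [0.62727669 0.12534833] off 0.0015194424617589464 s 0.639297001045149 632
paddle local 424 [-0.10671561 -0.03637133  0.08940325] [-0.12630408 -0.05261387  0.0650835 ] [-0.08979397 -0.01511596  0.10470861]
mouth [0.48937184 0.10117065] paddle [0.57581436 0.22277941] pivot [0.61294392 0.2126603 ] x [ 0.16198786 -0.98679275] y [0.98679275 0.16198786]
```

Foot is at (0.628,0.124), yaw 9.3°, mouth at (0.489,0.101), and the tub at (0.496,-0.262). Lever first.

```bash
cat >> h.py <<'E'
a=np.radians(9.32); gy=np.array([np.cos(a),np.sin(a),0]); gx=np.array([gy[1],-gy[0],0]); g0=np.array([.6275,.1239,0])
def G(x,y,z): return g0+gx*x+gy*y+np.array([0,0,z])
def ori(ty,tz): 
    ty=np.array(ty,float);tz=np.array(tz,float); return np.column_stack([np.cross(ty,tz),ty,tz])
E
python3 - <<'E'
from h import *
D=[0,0,-1]
for s in(1,-1):
    R=ori(s*gy,D); 
    for p in ([.42,-.2,.42],[.40,.2,.42],G(-.111,-.1,.2),G(-.111,-.1,.086),G(-.111,-.01,.086)):
        q=robot.ik(p,R); print(s,np.round(p,3),None if q is None else np.round(q,0))
t=np.radians(42)
for s in(1,-1):
    R=ori([s,0,0],[0,np.sin(t),-np.cos(t)])
    for p in ([.495,-.36,.15],[.495,-.36,.024],[.492,-.15,.024],[.489,.05,.024]):
        q=robot.ik(p,R); print("tub",s,p,None if q is None else np.round(q,0))
E
```

```text
1 [ 0.42 -0.2   0.42] [  -1.   -4.   -4.    0.  -90. -170.]
1 [0.4  0.2  0.42] [ 52.  -6.  -6.   0. -90. 137.]
1 [0.511 0.217 0.2  ] [ 43.  10. -17.   0. -63. 146.]
1 [0.511 0.217 0.086] [ 43.  17. -25.   0. -48. 146.]
1 [0.6   0.232 0.086] [ 38.  24. -13.   0. -52. 151.]
-1 [ 0.42 -0.2   0.42] [ -1.  -4.  -4.   0. -90.  10.]
-1 [0.4  0.2  0.42] [ 52.  -6.  -6.   0. -90. -43.]
-1 [0.511 0.217 0.2  ] [ 43.  10. -17.   0. -63. -34.]
-1 [0.511 0.217 0.086] [ 43.  17. -25.   0. -48. -34.]
-1 [0.6   0.232 0.086] [ 38.  24. -13.   0. -52. -29.]
tub 1 [0.495, -0.36, 0.15] [ -39.   37.   18.  -32.  -99. -138.]
tub 1 [0.495, -0.36, 0.024] [ -39.   45.   14.  -31.  -89. -132.]
tub 1 [0.492, -0.15, 0.024] [ -26.   34.   -6.  -39.  -75. -136.]
tub 1 [0.489, 0.05, 0.024] [  -8.   28.  -16.  -48.  -63. -142.]
tub -1 [0.495, -0.36, 0.15] [-39.  37.  18. -32. -99.  42.]
tub -1 [0.495, -0.36, 0.024] [-39.  45.  14. -31. -89.  48.]
tub -1 [0.492, -0.15, 0.024] [-26.  34.  -6. -39. -75.  44.]
tub -1 [0.489, 0.05, 0.024] [ -8.  28. -16. -48. -63.  38.]
```

```bash
python3 - <<'E'
from h import *
R=ori(-gy,[0,0,-1]); 
robot.move_gripper(0.0)
robot.goto([.42,-.2,.42],R); robot.goto([.40,.2,.42],R)
robot.goto(G(-.111,-.11,.2),R); robot.servo_line(G(-.111,-.11,.087))
robot.dwell(.3); f0=robot.read_force(); print(robot.read_t(),f0)
for y in np.arange(-.10,-.0,.004):
    robot.servo_line(G(-.111,y,.087),speed=.05); f=robot.read_force()-f0; p=robot.read_position()
    print(round(y,3),np.round(f,1),round(float((p-g0)@gy),4))
    if f[:2]@f[:2]>36: print("stop");break
print(robot.read_t())
im,d=robot.grab_frame("scene"); cv2.imwrite("pics/s1.png",cv2.resize(cv2.cvtColor(im,cv2.COLOR_RGB2BGR)[150:350,200:480],None,fx=2.8,fy=2.8))
E
```

```text
6.9 [ 0.41736114 -0.46713684 -0.17886502]
-0.1 [-1.5 -0.2  0.1] -0.0996
-0.096 [-0.6  0.7 -0.4] -0.0958
-0.092 [-0.4  1.2 -0.6] -0.0918
-0.088 [-0.3  1.   0.4] -0.0878
-0.084 [-1.1  1.1  0.9] -0.0837
-0.08 [ 0.1 -0.1 -0.1] -0.0798
-0.076 [ 0.1  0.  -0.1] -0.0758
-0.072 [-0.   0.5  0.2] -0.0718
-0.068 [-1.5  0.7  0.4] -0.0682
-0.064 [-1.9  0.8  1.1] -0.0639
-0.06 [-2.   0.5  1.1] -0.0597
-0.056 [-1.7 -0.6  1.4] -0.0556
-0.052 [-1.8 -0.2  0.3] -0.0516
-0.048 [-1.5 -0.   0.4] -0.0477
-0.044 [-1.7  0.5  0. ] -0.0437
-0.04 [-0.6 -0.1  0.9] -0.0397
-0.036 [-0.7  0.3  0.6] -0.0357
-0.032 [-0.7  0.3  0. ] -0.0317
-0.028 [0.2 0.1 0.1] -0.0277
-0.024 [-0.4  1.   0.3] -0.0238
-0.02 [-0.3  0.8  1.5] -0.0197
-0.016 [-0.4  0.6  0.1] -0.0158
-0.012 [ 0.1  0.4 -0.4] -0.0118
-0.008 [-0.6  0.4 -0.3] -0.0078
-0.004 [-0.7  1.1 -0.8] -0.0038
13.25
```

View pics/s1.png

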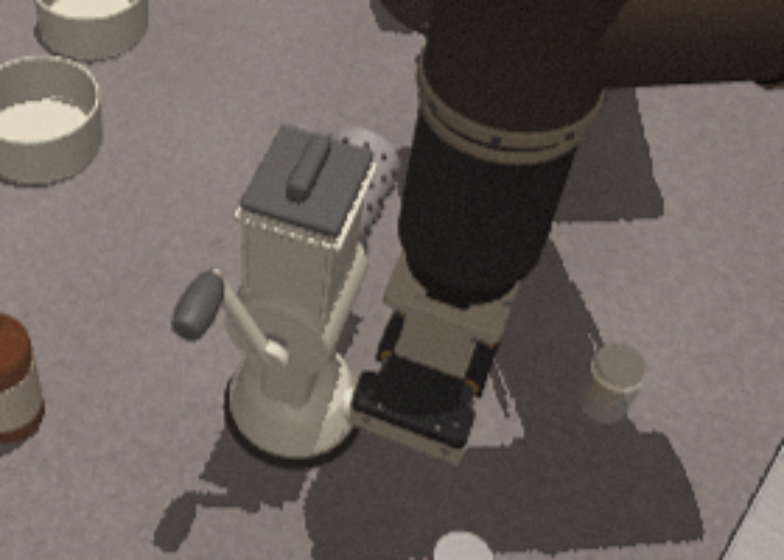

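The picture shows the gripper hiding the lever. The force, about 2 N that faded out past upright, fits a snap. I'll back off, rise and check.

```bash
python3 - <<'E'
from h import *
robot.servo_line(G(-.111,-.11,.087)); robot.servo_line(G(-.111,-.11,.2),speed=.3)
R=ori(-gy,[0,0,-1]); robot.goto([.40,.2,.42],R); robot.goto([.42,-.2,.42],R)
from scipy.optimize import least_squares
C=[];
for n in("scene","top"):
    im,d=robot.grab_frame(n); c=cloud(n,d); c[d==0]=9; C.append(c.reshape(-1,3))
    if n=="scene": cv2.imwrite("pics/s2.png",cv2.resize(cv2.cvtColor(im,cv2.COLOR_RGB2BGR)[200:380,220:460],None,fx=3,fy=3))
A=np.vstack(C)
L=np.c_[(A-g0)@gx,(A-g0)@gy,A[:,2]]
P=L[(abs(L[:,0]+.106)<.03)&(abs(L[:,1])<.07)&(L[:,2]>.065)&(L[:,2]<.12)]; print("paddle",len(P),P.mean(0))
D=A[(A[:,2]>.17)&(A[:,2]<.216)&(A[:,0]>.482)&(A[:,0]<.575)&(abs(A[:,1]-.11)<.06)]
def res(p):
    return np.hypot(D[:,:2]@[-np.sin(p[0]),np.cos(p[0])]-p[1],D[:,2]-.178)-.033
r=least_squares(res,[.17,.02],loss="soft_l1",f_scale=.002).x; print("yaw",np.degrees(r[0]),r[1])
F=L[(L[:,2]>.003)&(L[:,2]<.014)&(np.hypot(L[:,0],L[:,1])<.085)][:,:2]
print("foot shift local",least_squares(lambda p:np.hypot(*(F-p).T)-.059,[0,0],loss="soft_l1",f_scale=.003).x, robot.read_t())
E
```

```text
paddle 291 [-0.10901895  0.03143017  0.09247703]
yaw 9.20527089877561 0.021726358456451676
foot shift local [-1.12561532e-03  2.70632799e-05] 17.225
```

View pics/s2.png

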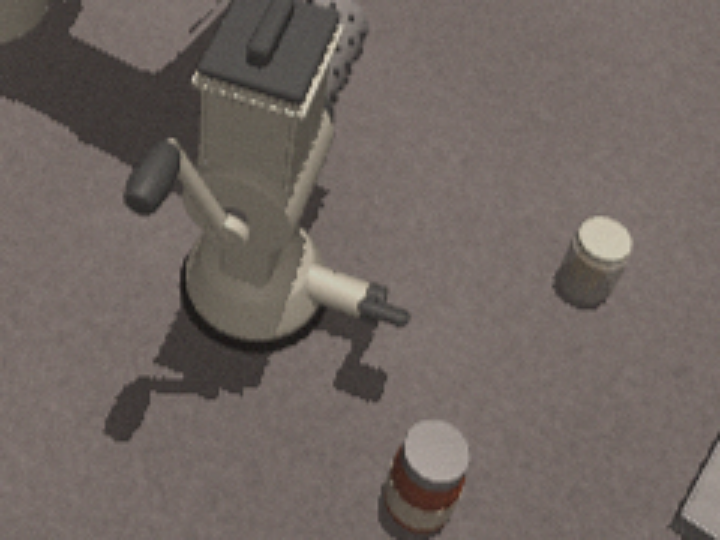

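The lever paddle is now over on the crank side (+31 mm) and locked, and the grater moved about 1 mm. Now the tub.

```bash
cat > tub.py <<'E'
from h import *
def tub(n="scene"):
    im,d=robot.grab_frame(n); c=cloud(n,d); c[d==0]=9
    m=((c[...,2]>.052)&(c[...,2]<.066)&(abs(c[...,0]-.49)<.09)&(im.min(-1)>60)); p=c[m][:,:2]; p=p[(p[:,1]>-.05)]
    from scipy.optimize import least_squares
    r=least_squares(lambda q:np.hypot(*(p-q).T)-.0645,[.49,.09],loss="soft_l1",f_scale=.003); return r.x,len(p),im
E
python3 - <<'E'
from tub import *
t=np.radians(42); R=ori([-1,0,0],[0,np.sin(t),-np.cos(t)])
robot.move_gripper(.6)
robot.goto([.496,-.36,.2],R); robot.servo_line([.496,-.36,.024])
robot.dwell(.2); f0=robot.read_force()
for k in np.linspace(0,1,7)[1:]:
    robot.servo_line([.496-.006*k,-.36+.38*k,.024],speed=.08); print(np.round(robot.read_force()-f0,1))
x,n,im=tub(); print(x,n,robot.read_t(),robot.read_position())
cv2.imwrite("pics/s3.png",cv2.cvtColor(im,cv2.COLOR_RGB2BGR))
E
```

```text
[ 0.   0.8 -0. ]
[0.6 0.8 0. ]
[-0.4  0.6  1. ]
[0.2 0.  0.8]
[-0.   1.4  1.1]
[0.3 0.6 0.7]
[0.48352781 0.26975982] 440 26.5833 [0.49006026 0.01983007 0.02400501]
```

View pics/s3.png

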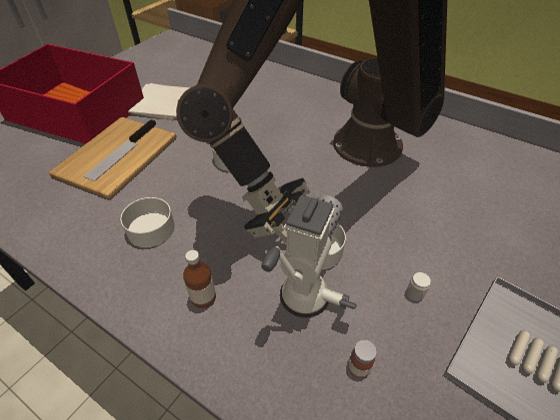

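The tub sits under the drum at about (333,245), and the gripper is behind it, clear of the chute. The fit caught the toothpick jar, so I'll restrict it and measure again before the last few mm.

```bash
sed -i 's/p=p\[(p\[:,1\]>-.05)\]/p=p[(p[:,1]>.05)\&(p[:,1]<.2)\&(p[:,0]<.56)]/' tub.py; python3 - <<'E'
from tub import *
f0=robot.read_force()
for n in("scene","top"): x,k,_=tub(n); print(n,x,k)
robot.servo_line([.49,.033,.024],speed=.05); print(robot.read_force()-f0)
for n in("scene","top"): x,k,_=tub(n); print(n,x,k)
print(robot.read_t())
E
```

```text
scene [0.49061343 0.08394169] 109
top [0.48885589 0.08489875] 102
[ 0.53988253  0.45124678 -0.37064107]
scene [0.49129766 0.09637402] 145
top [0.48956548 0.09765793] 138
27.1917
```

Tub at (0.490,0.097) against the mouth at (0.489,0.102), about 5 mm off. Retreat, check, and hand in.

```bash
python3 - <<'E'
from tub import *
robot.servo_line([.49,-.06,.024],speed=.15); robot.servo_line([.47,-.12,.3],speed=.3); robot.dwell(.3)
for n in("scene","top"): x,k,im=tub(n); print(n,x,k)
im,d=robot.grab_frame("scene"); c=cloud("scene",d); A=c[d>0]; L=np.c_[(A-g0)@gx,(A-g0)@gy,A[:,2]]
P=L[(abs(L[:,0]+.106)<.03)&(abs(L[:,1])<.07)&(L[:,2]>.065)&(L[:,2]<.12)]; F=L[(L[:,2]>.003)&(L[:,2]<.014)&(np.hypot(L[:,0],L[:,1])<.085)]
from scipy.optimize import least_squares
print(P.mean(0),least_squares(lambda p:np.hypot(*(F[:,:2]-p).T)-.059,[0,0],loss="soft_l1",f_scale=.003).x,robot.read_t())
if all(np.hypot(*(tub(n)[0]-[.489,.102]))<.02 for n in("scene","top")) and P[:,1].mean()>.02: print(robot.job_done())
E
```

```text
scene [0.4912387  0.09635335] 137
top [0.48961639 0.09774202] 138
[-0.10942926  0.03767127  0.09835593] [-0.00178665 -0.0006198 ] 29.5
the job is handed in; nothing more can be done
None
```

I handed the job in at about 29.5 s: the lever snapped over to the locked side, the tub stands about 5 mm from the point below the drum mouth, the grater moved about 2 mm at most, and I kept clear of the jars and bottle but did not re-measure them.

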